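# Pack the shoe polish and latch the organiser

### The arm

A 7-joint arm with a two-finger parallel gripper is mounted at the origin on the work surface. World frame = base frame: x ahead of the robot, y to its left, z up, the work surface at z = 0. Lengths are in m, angles in degrees, forces in N, time in s.
With the tool pointing down it reaches from about 0.425 to 0.875 m from the base axis. Payload 4.7 kg.
Tool frame: the origin (TCP) lies at the very end of the fingers, on their centre line; the grasp point (between the pads) lies behind it (env.pinch_z is the z of the grasp point in the tool frame, in m); z points along the fingers, y is the direction in which the jaws open and shut (so a half turn about z gives the same grasp; the last joint's range is limited). The gripper opens to 87 mm and grips with 3 to 60 N. Pads are 19 mm wide; open, the fingers measure 117 mm over their backs; the gripper's body (75 mm by 190 mm) begins 51 mm behind the grasp point.
Start: joints at [-76.255, 18.392, -4.016, 83.108, 1.295, 78.541, -3.26], TCP at [0.146, 0.634, 0.223] pointing down, gripper open.
Joint ranges: [-163.93, 163.93], [-17.29, 119.83], [-79.2, 71.16], [3.27, 140.29], [-89.18, 269.18], [5.43, 117.66], [-154.24, 154.24]. Speed limits (degrees/s): [147.25, 147.25, 180, 180, 180, 180, 180].

### API

Orientations are given as [roll, pitch, yaw] about the fixed x, y, z axes, in that order (R = Rz(yaw) Ry(pitch) Rx(roll)).
In Python, from cell import readout, read_camera, env gives the robot as it stands. The module is installed in compiled form; this text tells all that it offers.
- The arm moves only by the tool servo_tool, never from a script. Its argument "plan" is a list that holds one entry, the list of rows, each a list of 5 numbers: the finger opening in m, from 0 to 0.087, then the shift along the tool's x, y, z in m, then the turn about the tool's z in rad. In form: [[[jaw, x, y, z, yaw], ...]]. A call has 1 to 12 rows; each row is the pose to reach, as a shift and turn from the pose measured when the call began, along the tool's axes at that moment; what a row does not reach only later rows make up. A row lasts 1/12 s, in which the tool goes at most 41.7 mm and 7.16 degrees, less where a joint would pass 70% of its speed; a pose out of reach is approached as far as the arm can. A call with a gripper value outside its range is refused whole. The fingers move at their own pace and stop on an object; "force" is the grip in N (left out, the last holds). Time passes only in rows, so rows that repeat a pose let the fingers close. It gives the time, the measured TCP pose, the force and the opening at its end, in the units of the state.
- readout.get_obs(): the state, without advancing time (a new reading comes with each control period).
- read_camera(name): name is "side" or "top" or "wrist"; returns a dict with "image" (480x640x3 uint8, red, green, blue), "range_z" (480x640 float32, m along the optical axis (not along the pixel's ray), 0 where there is no reading), "mtx" (3x3 intrinsics, pixels), "camera_from_world" (4x4, takes a point from world to camera coordinates). Camera axes: x right, y up, looking along -z (the intrinsics and any distortion apply to the point x, -y, -z); pixel columns grow to the right and rows downward; lengths in m; the calibration is good to about 2 mm. A picture is of the moment at which its call begins.
- env.sign_off(): hands the job in, once; it reports no verdict.
The state is a dict: "time_s": time; "qpos": joint angles; "joint_velocities": joint speeds; "effort": joint torques, N m; "tool_pos": TCP position; "tool_rot": TCP orientation; "force": force on the tool from outside, world axes, zero at the start; "wrist_torque": the same for the moment, N m; "grip_width": finger opening in m.
Only numpy, scipy, OpenCV 4.12 (cv2) and the standard library are available. Lean on these libraries where they do the work, as an engineer would, in place of code of your own. Each camera call takes 0.05 s, during which the arm holds its last target. There are 200 camera calls.

### The job

Put the polish away: lower the black tin into the organiser's black-lined pocket and the neutral (ivory) tin into its ivory-lined pocket, lying flat and not dropped in from high up. Then swing the clear lid fully shut, and after that turn the red latch knob on the sloping front clockwise until it clicks past its detent and stays against its stop. Leave the brown tin and everything else on the ledge where it is.

Things in the scene. Friction and masses are not known exactly. Their poses are not given: they have to be found in the camera images.
- organiser: clear acrylic organiser, fixed, 176 mm deep (x) by 200 wide (y); origin under its centre, x from front to back, z up; its front looks to the robot's right (yaw 1.22 to 1.92). Back part (x -12 to 88 mm): tray 60 mm high with two pockets 72 x 72 mm, 12 mm deep, 14 mm rims. Front part (x -88 to -12): face sloping at 35 degrees, 6 mm up at the front, 59 mm at the tray; it carries the latch
- pocket_black (a point): centre of the floor of the black-lined pocket (the nearer one to the robot), at (38, 50, 48) mm in the organiser's frame; axes as the organiser's
- pocket_neutral (a point): centre of the floor of the ivory-lined pocket (the farther one), at (38, -50, 48) mm in the organiser's frame; axes as the organiser's
- lid (a joint): angle of the clear domed lid, rad: 0 shut, about 1.65 to 1.9 at the start (standing open behind the tray), stop at 1.95. A stiff hinge: it stays wherever it is left, and yields to about 1.5 N at the tab
- lid_hinge (a point): middle of the lid's hinge line, at (86, 0, 61) mm in the organiser's frame; the hinge runs along the organiser's y. Shut, the lid reaches 96 mm forward from the hinge, is 188 mm wide and rises 30 mm above the hinge, walls 4 mm
- lid_tab (a point): on the lid's orange tab (28 mm long, 50 wide, 8 thick, sticking out of the lid's front wall): point on its outer face. Lid shut: on the tab's top face, 112 mm before the hinge line, 50 mm to the organiser's +y, 16 mm above the hinge. Lid open: the tab points up and this face looks to the organiser's back, so pushing this face shuts the lid. Turns with the lid; z axis = this face's outward normal
- latch (a joint): angle of the latch knob, rad: 0 to 0.25 at the start (unlatched), grows turning clockwise seen from in front of the knob; turns freely at first, stiff from 0.45 to the detent hump at 0.85 (0.16 N m), then clicks and springs to its stop at 1.2 (latched); let go before the hump it turns back
- latch_grip (a point): on the knob's axis, 26 mm above the slope, at (-65, -45, 54) mm in the organiser's frame. Knob: red bar 66 mm long, 16 thick, top 34 mm above the slope, on a black disc 48 mm wide, 4 high. z: the axis, out of the slope, 35 degrees from vertical, leaning to the front. x: along the bar to its white mark. y: across it. Turns with the knob; latched, x points straight up the slope
- tin_black: closed round polish tin, steel with a black lid, 62 mm diameter, 30 mm high, about 0.1 kg, standing flat on the ledge; origin at the centre of its underside
- tin_neutral: closed round polish tin, steel with a ivory (neutral) lid, 62 mm diameter, 30 mm high, about 0.1 kg, standing flat on the ledge; origin at the centre of its underside
- tin_brown: closed round polish tin, steel with a brown lid, 62 mm diameter, 30 mm high, about 0.1 kg, standing flat on the ledge; origin at the centre of its underside; to be left alone
- brush: beech shoe brush with dark bristles, 170 x 52 x 46 mm, bristles down, long axis x; origin at the centre of its underside; leave alone
- shoe_horn: chrome shoe horn lying flat, 170 mm long (x), 42 mm wide, 9 mm high; origin near its middle, underneath; leave alone
- mug: blue mug, 80 mm diameter, 90 mm high, handle at its +y; origin at the centre of its underside; leave alone
- soap_bottle: green bottle with white cap, 64 mm diameter, 190 mm high; origin at the centre of its underside; leave alone
- jam_jar: amber glass jar with red cap, 70 mm diameter, 100 mm high; origin at the centre of its underside; leave alone
Not all that is in view belongs to the job. Leave any blue or orange look-alike of the tin_black alone.

How it is judged:
By the outcome, as a careful person would: the job done as asked, in the order asked, and still so for the second after the job is handed in, with the robot touching nothing.
It also fails if it takes over 72 s, if anything falls off the work surface, if the arm or the gripper's body presses on something with over 40 N, if the wrist force passes 120 N, or if a joint passes its speed limit or range.

## Working session

There is one attempt and no reset: what is moved stays moved. The work goes in short steps, Python scripts to look and compute and a tool call to move; the robot and the scene stay as the last step left them, time stands still between calls to the robot, and variables do not carry over. Pictures are saved under pics/ and viewed, about 8 in all and at most 12, crops included, and the job is handed in when it is done.

Besides the shell and the picture viewer there is one more tool, called after "Call:" in YAML: its name, and indented under it one key for each argument. servo_tool: Moves the arm, as the interface text tells. Its arguments: {"type":"object","properties":{"plan":{"type":"array"},"force":{"type":"number"}},"required":["plan"]}

```bash
mkdir -p pics
cat > h.py <<'E'
import numpy as np,cv2
from cell import readout,read_camera,env
from scipy.spatial.transform import Rotation as R
def ray(c,u,v):
    K=c["mtx"];T=c["camera_from_world"]
    d=np.array([(u-K[0,2])/K[0,0],-(v-K[1,2])/K[1,1],-1.0])
    Rw=T[:3,:3].T;return -Rw@T[:3,3],Rw@d
def onz(c,u,v,z):
    o,d=ray(c,u,v);return o+d*(z-o[2])/d[2]
def proj(c,p):
    K=c["mtx"];T=c["camera_from_world"];q=T[:3,:3]@np.asarray(p)+T[:3,3]
    return np.array([K[0,0]*q[0]/-q[2]+K[0,2],K[1,1]*-q[1]/-q[2]+K[1,2]])
def depthpt(c,u,v):
    o,d=ray(c,u,v);return o+d*c["range_z"][int(v),int(u)]
def pose():
    s=readout.get_obs();return s
def save(c,n):cv2.imwrite("pics/"+n,c["image"][:,:,::-1])
E
python3 - <<'E'
from h import *
s=pose();print(s,env.pinch_z)
for n in("side","top","wrist"):
    c=read_camera(n);save(c,n+"0.png");print(n,c["mtx"].round(1).tolist(),c["camera_from_world"].round(3).tolist(),(c["range_z"]>0).mean());np.savez("pics/%s0.npz"%n,**c)
E
```

```text
{'time_s': 0.0, 'qpos': array([-76.25351364,  18.44013883,  -4.01641666,  83.17668798,
         1.29574911,  78.54052282,  -3.25958535]), 'joint_velocities': array([ 0.05750301, -0.04282231,  0.05351951,  0.04512259, -0.08774691,
       -0.02856608,  0.00425265]), 'effort': array([-5.38827971e-04, -4.91289425e+01, -4.04417356e-01, -3.12528098e+01,
       -6.39041117e-02,  4.39449248e-02,  1.57322074e-04]), 'tool_pos': array([0.14545772, 0.63293275, 0.22143376]), 'tool_rot': array([-1.79887942e+02,  6.27838640e-03,  1.67064713e+02]), 'force': array([0.24083265, 1.16304759, 0.41251048]), 'wrist_torque': array([-0.00559443,  0.04751768,  0.01350523]), 'grip_width': 0.08693468535380869} -0.0187
side [[539.8, 0.0, 313.1], [0.0, 539.8, 238.0], [0.0, 0.0, 1.0]] [[0.775, -0.632, 0.01, -0.473], [0.299, 0.38, 0.875, -0.244], [-0.557, -0.675, 0.484, -1.096], [0.0, 0.0, 0.0, 1.0]] 0.9959928385416666
top [[566.5, 0.0, 319.9], [0.0, 566.5, 244.0], [0.0, 0.0, 1.0]] [[0.042, -0.999, 0.002, -0.035], [0.974, 0.042, 0.223, -0.596], [-0.223, -0.007, 0.975, -1.263], [0.0, 0.0, 0.0, 1.0]] 0.9958821614583333
wrist [[418.8, 0.0, 323.2], [0.0, 418.8, 231.4], [0.0, 0.0, 1.0]] [[0.223, 0.975, -0.002, -0.649], [-0.946, 0.216, -0.24, 0.029], [-0.234, 0.056, 0.971, -0.39], [0.0, 0.0, 0.0, 1.0]] 0.9819368489583333
```

View pics/top0.png

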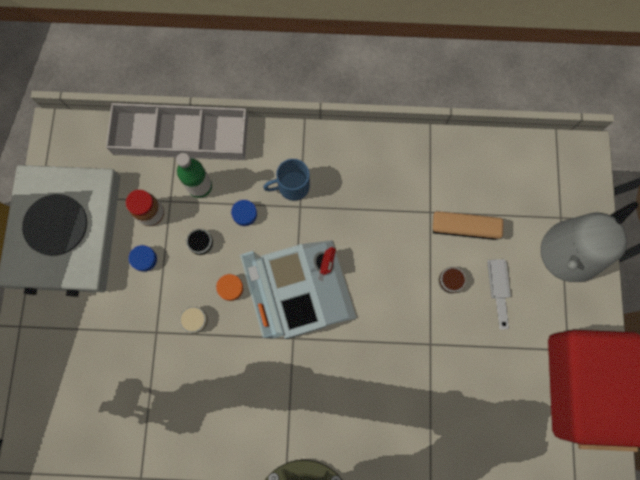

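View pics/side0.png

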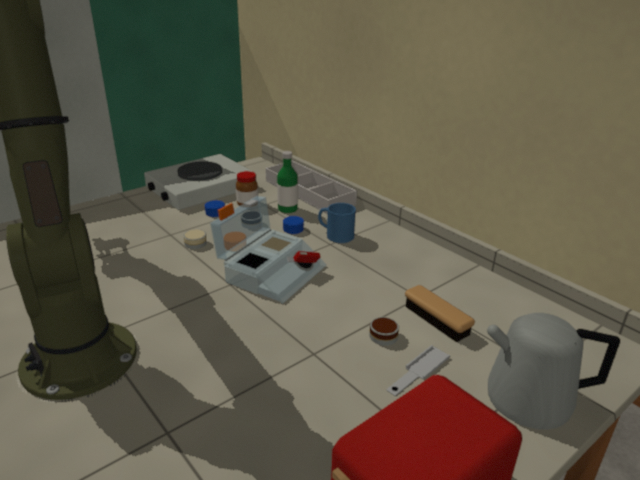

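```bash
cat > m1.py <<'E'
from h import *
C={n:dict(np.load("pics/%s0.npz"%n)) for n in("side","top","wrist")}
for n,c in C.items():
    o,d=ray(c,320,240);print(n,"cam",o.round(3),d.round(2))
def tri(u1,u2):
    o1,d1=ray(C["top"],*u1);o2,d2=ray(C["side"],*u2)
    A=np.c_[d1,-d2];t=np.linalg.lstsq(A,o2-o1,rcond=None)[0]
    p,q=o1+d1*t[0],o2+d2*t[1];return ((p+q)/2).round(4),np.linalg.norm(p-q).round(4)
def blob(n,cx,cy,r,f):
    im=C[n]["image"];h=cv2.cvtColor(im,cv2.COLOR_RGB2HSV).astype(int)
    m=f(h[...,0],h[...,1],h[...,2]).astype(np.uint8);w=np.zeros_like(m);cv2.circle(w,(cx,cy),r,1,-1);m&=w
    cs=cv2.findContours(m,cv2.RETR_EXTERNAL,cv2.CHAIN_APPROX_NONE)[0];k=max(cs,key=cv2.contourArea)
    return cv2.fitEllipse(cv2.convexHull(k)),cv2.contourArea(k)
blk=lambda h,s,v:v<60
ivo=lambda h,s,v:(s>50)&(v>110)&(h>12)&(h<32)
red=lambda h,s,v:((h<8)|(h>172))&(s>150)&(v>60)
T={}
for nm,f,a,b in(("black",blk,(200,240,14),(251,215,12)),("ivory",ivo,(193,320,18),(196,238,16)),("knob",red,(328,261,20),(306,258,18))):
    e1,A1=blob("top",*a,f);e2,A2=blob("side",*b,f)
    p,g=tri(e1[0],e2[0]);print(nm,np.round(e1[0],1),np.round(e1[1],1),A1,"side",np.round(e2[0],1),A2,"tri",p,"gap",g,"depth z",depthpt(C["top"],*e1[0]).round(3))
# tray by depth
c=C["top"];v,u=np.mgrid[220:350,230:370];K=c["mtx"];T=c["camera_from_world"]
z=c["range_z"][220:350,230:370]
P=np.stack([(u-K[0,2])/K[0,0]*z,-(v-K[1,2])/K[1,1]*z,-z],-1)-T[:3,3];P=P@T[:3,:3]
m=((P[...,2]>.052)&(P[...,2]<.068)).astype(np.uint8)
m=cv2.morphologyEx(m,cv2.MORPH_OPEN,np.ones((2,2)))
ks=cv2.connectedComponentsWithStats(m)
i=1+np.argmax(ks[2][1:,4]);q=P[ks[1]==i][:,:2].astype(np.float32)
print("tray rect",cv2.minAreaRect(q),len(q),P[ks[1]==i][:,2].mean())
Z=(np.clip(P[...,2],0,.25)/.25*255).astype(np.uint8)
big=np.hstack([cv2.resize(c["image"][220:350,230:370,::-1],None,fx=2.8,fy=2.8,interpolation=2),cv2.resize(cv2.applyColorMap(Z,cv2.COLORMAP_TURBO),None,fx=2.8,fy=2.8,interpolation=0)])
w=cv2.resize(C["wrist"]["image"][:,:,::-1],(784,588));cv2.imwrite("pics/tray.png",big);cv2.imwrite("pics/w0.png",w)
E
python3 m1.py
```

```text
side cam [-0.17  -0.946  0.748] [ 0.57  0.67 -0.49]
top cam [ 0.299 -0.019  1.364] [ 0.23  0.01 -0.97]
wrist cam [0.081 0.648 0.384] [ 0.25 -0.07 -0.97]
black [198.3 240.3] [20.  21.6] 317.0 side [250.9 214.9] 70.0 tri [0.6027 0.2855 0.0277] gap 0.0017 depth z [0.6   0.284 0.035]
ivory [192.  318.9] [22.6 23.7] 393.0 side [194.3 233.8] 147.5 tri [0.4132 0.2831 0.0281] gap 0.002 depth z [0.412 0.283 0.031]
knob [327.1 260.6] [11.5 27.7] 185.0 side [306.1 256.7] 180.0 tri [ 0.5629 -0.0284  0.0445] gap 0.0023 depth z [ 0.558 -0.028  0.062]
tray rect ((0.439238965511322, 0.034552931785583496), (0.29910242557525635, 0.1254819929599762), 18.39966583251953) 2512 0.06434865238075776
```

View pics/w0.png

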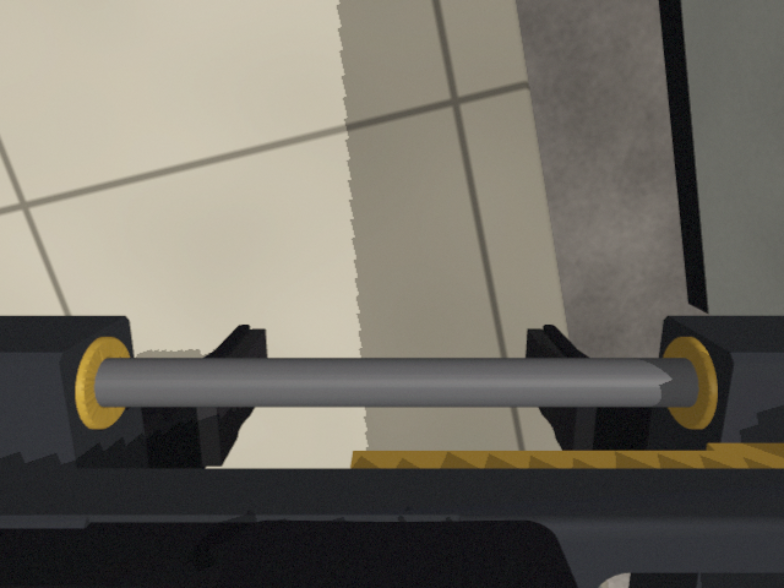

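View pics/tray.png

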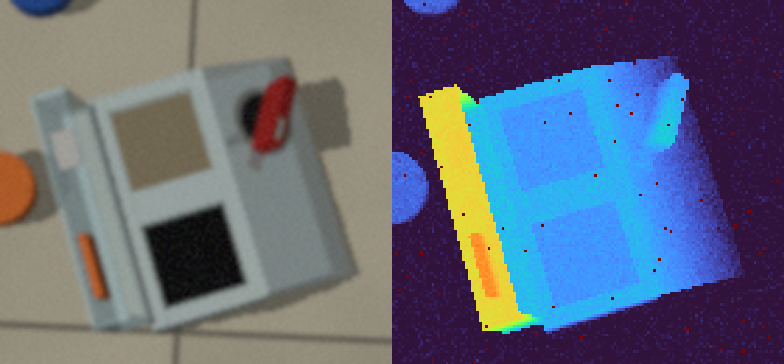

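```bash
cat > m2.py <<'E'
from h import *
C={n:dict(np.load("pics/%s0.npz"%n)) for n in("side","top")}
def tri(u1,u2):
    o1,d1=ray(C["top"],*u1);o2,d2=ray(C["side"],*u2)
    t=np.linalg.lstsq(np.c_[d1,-d2],o2-o1,rcond=None)[0]
    p,q=o1+d1*t[0],o2+d2*t[1];return ((p+q)/2).round(4),np.linalg.norm(p-q).round(4)
def cloud(c):
    v,u=np.mgrid[:480,:640];K=c["mtx"];T=c["camera_from_world"];z=cv2.medianBlur(c["range_z"],3)
    return (np.stack([(u-K[0,2])/K[0,0]*z,-(v-K[1,2])/K[1,1]*z,-z],-1)-T[:3,3])@T[:3,:3]
P=cloud(C["top"])
def lid(u,v,r,zmin):  # mean z of disc, centre of blob above zmin
    w=np.zeros((480,640),np.uint8);cv2.circle(w,(u,v),r,1,-1)
    m=w&(P[...,2]>zmin).astype(np.uint8);q=P[m>0]
    (x,y),rr=cv2.minEnclosingCircle(q[:,:2].astype(np.float32));print("tin",u,v,"ctr",np.round((x,y),4),"med",np.median(q,0).round(4),"r",round(rr,4))
for a in((199,240,17,.02),(193,319,17,.02),(230,287,17,.02),(143,258,17,.02),(244,212,17,.02)):lid(*a)
h=cv2.cvtColor(C["top"]["image"],cv2.COLOR_RGB2HSV).astype(int)
hs=cv2.cvtColor(C["side"]["image"],cv2.COLOR_RGB2HSV).astype(int)
def comp(m,x,y,w,hh):
    k=np.zeros((480,640),np.uint8);k[y:y+hh,x:x+w]=m[y:y+hh,x:x+w]
    c=max(cv2.findContours(k,0,1)[0],key=cv2.contourArea);return c,cv2.minAreaRect(c)
tb,rb=comp(h[...,2]<60,275,285,50,50);sb,rs=comp(hs[...,2]<60,230,248,45,25)
ti,ri=comp((h[...,1]>55)&(h[...,0]>8)&(h[...,0]<30),262,250,46,40);si,rsi=comp((hs[...,1]>60)&(hs[...,0]>8)&(hs[...,0]<30),255,232,45,20)
for n,a,b in(("black",tb,sb),("ivory",ti,si)):
    pts=lambda c:(lambda m:(m["m10"]/m["m00"],m["m01"]/m["m00"]))(cv2.moments(c))
    w=np.array([onz(C["top"],*p[0],.048)[:2] for p in a],np.float32)
    print("pocket",n,pts(a),pts(b),"tri",tri(pts(a),pts(b)),"rect",cv2.minAreaRect(w),"depth",np.median([P[int(pts(a)[1])+i,int(pts(a)[0])+j] for i in range(-4,5) for j in range(-4,5)],0).round(4))
# orange tab and lid
m=(h[...,1]>140)&(h[...,0]>4)&(h[...,0]<20);c,r=comp(m,255,298,20,35)
M=cv2.moments(c);ct=(M["m10"]/M["m00"],M["m01"]/M["m00"])
ms=(hs[...,1]>140)&(hs[...,0]>4)&(hs[...,0]<20);c2,r2=comp(ms,214,200,24,24);M=cv2.moments(c2);cs=(M["m10"]/M["m00"],M["m01"]/M["m00"])
print("tab",ct,cs,tri(ct,cs),"depth",P[int(ct[1]),int(ct[0])])
E
python3 m2.py
```

```text
tin 199 240 ctr [0.6021 0.2862] med [0.6011 0.2855 0.0303] r 0.0317
tin 193 319 ctr [0.4132 0.284 ] med [0.4126 0.283  0.0301] r 0.0314
tin 230 287 ctr [0.4938 0.2048] med [0.4926 0.2036 0.03  ] r 0.032
tin 143 258 ctr [0.5559 0.4215] med [0.5545 0.419  0.0305] r 0.0324
tin 244 212 ctr [0.6806 0.1834] med [0.6791 0.1831 0.0299] r 0.0323
pocket black (298.8862115127175, 310.86546184738955) (252.3198501872659, 260.3445692883895) tri (array([0.4404, 0.0323, 0.051 ]), np.float64(0.0026)) rect ((0.439900666475296, 0.03295130655169487), (0.06553469598293304, 0.06539766490459442), 19.125076293945312) depth [0.4414 0.0351 0.0477]
pocket ivory (286.88732741617355, 270.08727810650885) (275.5986842105263, 243.48684210526315) tri (array([0.535 , 0.0653, 0.0512]), np.float64(0.0027)) rect ((0.5346413254737854, 0.06620483100414276), (0.06347382813692093, 0.06468082964420319), 19.536479949951172) depth [0.5346 0.0683 0.0481]
tab (262.8457300275482, 314.7410468319559) (225.43618339529118, 211.20570012391573) (array([0.4163, 0.1035, 0.1664]), np.float64(0.0014)) depth [0.41545155 0.10396989 0.18323465]
```

```bash
cat >> h.py <<'E'
def go(x,y,z,yaw):
    s=readout.get_obs();Rt=R.from_euler("xyz",s["tool_rot"],degrees=True)
    d=Rt.inv().apply(np.array([x,y,z])-s["tool_pos"])
    dy=(yaw-s["tool_rot"][2]+180)%360-180
    # tool z points down: turning about it lowers the world yaw
    print("at",s["tool_pos"].round(4),s["tool_rot"].round(2),"F",s["force"].round(1),"w",round(s["grip_width"],4),"t",round(s["time_s"],2),"q7",s["qpos"][6].round(0))
    print("-> shift",d.round(4),"turn",round(-np.radians(dy),3),"rows",np.ceil(max(np.linalg.norm(d)/.0417,abs(dy)/7.16)))
E
python3 - <<'E'
from m2 import *
for n,x0,y0,w,hh in(("jar",120,180,50,50),("bottle",165,140,50,60),("mug",260,150,60,55)):
    q=P[y0:y0+hh,x0:x0+w].reshape(-1,3);q=q[q[:,2]>.05]
    (x,y),r=cv2.minEnclosingCircle(q[:,:2].astype(np.float32));print(n,round(x,3),round(y,3),round(r,3),"top",np.percentile(q[:,2],98))
go(.602,.286,.2,190)
E
```

```text
tin 199 240 ctr [0.6021 0.2862] med [0.6011 0.2855 0.0303] r 0.0317
tin 193 319 ctr [0.4132 0.284 ] med [0.4126 0.283  0.0301] r 0.0314
tin 230 287 ctr [0.4938 0.2048] med [0.4926 0.2036 0.03  ] r 0.032
tin 143 258 ctr [0.5559 0.4215] med [0.5545 0.419  0.0305] r 0.0324
tin 244 212 ctr [0.6806 0.1834] med [0.6791 0.1831 0.0299] r 0.0323
pocket black (298.8862115127175, 310.86546184738955) (252.3198501872659, 260.3445692883895) tri (array([0.4404, 0.0323, 0.051 ]), np.float64(0.0026)) rect ((0.439900666475296, 0.03295130655169487), (0.06553469598293304, 0.06539766490459442), 19.125076293945312) depth [0.4414 0.0351 0.0477]
pocket ivory (286.88732741617355, 270.08727810650885) (275.5986842105263, 243.48684210526315) tri (array([0.535 , 0.0653, 0.0512]), np.float64(0.0027)) rect ((0.5346413254737854, 0.06620483100414276), (0.06347382813692093, 0.06468082964420319), 19.536479949951172) depth [0.5346 0.0683 0.0481]
tab (262.8457300275482, 314.7410468319559) (225.43618339529118, 211.20570012391573) (array([0.4163, 0.1035, 0.1664]), np.float64(0.0014)) depth [0.41545155 0.10396989 0.18323465]
jar 0.673 0.418 0.035 top 0.10179206762072956
bottle 0.774 0.317 0.063 top 0.1906392408832371
mug 0.755 0.081 0.057 top 0.08954926257012193
at [0.1455 0.6331 0.2217] [-1.7992e+02  1.0000e-02  1.6706e+02] F [ 1.1  0.4 -0. ] w 0.087 t 0.15 q7 -3.0
-> shift [-0.5226 -0.236   0.0221] turn -0.4 rows 14.0
```

Call:
servo_tool:
  plan:
    - [[0.087,-0.52,-0.236,0,-0.4],[0.087,-0.52,-0.236,0,-0.4],[0.087,-0.52,-0.236,0,-0.4],[0.087,-0.52,-0.236,0,-0.4],[0.087,-0.52,-0.236,0,-0.4],[0.087,-0.52,-0.236,0,-0.4],[0.087,-0.52,-0.236,0,-0.4],[0.087,-0.52,-0.236,0,-0.4],[0.087,-0.52,-0.236,0,-0.4],[0.087,-0.52,-0.236,0,-0.4],[0.087,-0.52,-0.236,0,-0.4],[0.087,-0.52,-0.236,0,-0.4]]

```text
time_s: 1.15
tool_pos: [0.5413, 0.3305, 0.222]
tool_rot: [-179.9, -0.0, -170.0]
force: [-0.0, 0.8, 0.0]
grip_width: 0.0867
```

Call:
servo_tool:
  plan:
    - [[0.087,-0.08,-0.03,0.01,0],[0.087,-0.08,-0.03,0.01,0],[0.087,-0.08,-0.03,0.01,0],[0.087,-0.08,-0.03,0.01,0]]

```text
time_s: 1.48
tool_pos: [0.6273, 0.3117, 0.2094]
tool_rot: [-179.7, -0.2, -170.3]
force: [-1.0, -0.3, 0.4]
grip_width: 0.0868
```

```bash
cat > w.py <<'E'
from h import *
import sys
def circ(c,name,zp,near):
    # top rim of a tin: blob above zp-5mm in depth near the expected point
    v,u=np.mgrid[:480,:640];K=c["mtx"];T=c["camera_from_world"];z=cv2.medianBlur(c["range_z"],5)
    P=(np.stack([(u-K[0,2])/K[0,0]*z,-(v-K[1,2])/K[1,1]*z,-z],-1)-T[:3,3])@T[:3,:3]
    m=(abs(P[...,2]-zp)<.006)&(np.hypot(P[...,0]-near[0],P[...,1]-near[1])<.055)
    k=max(cv2.findContours(m.astype(np.uint8),0,1)[0],key=cv2.contourArea)
    w=np.zeros(m.shape,np.uint8);cv2.drawContours(w,[k],-1,1,-1);q=P[(w>0)&m]
    (x,y),r=cv2.minEnclosingCircle(q[:,:2].astype(np.float32))
    uv=proj(c,(x,y,zp));print(name,"ctr",round(x,4),round(y,4),"r",round(r,4),"z",np.median(q[:,2]).round(4),"px",uv.round(0),"rgb",c["image"][int(uv[1]),int(uv[0])]);return x,y
E
python3 - <<'E'
from w import *
c=read_camera("wrist");save(c,"w1.png")
circ(c,"black",.03,(.602,.286));go(.602,.286,.016,190)
E
```

```text
black ctr 0.6021 0.2822 r 0.0314 z 0.0308 px [294. 175.] rgb [13 17 20]
at [0.6254 0.314  0.2104] [-179.87   -0.18 -170.11] F [-0.4  0.6  0.8] w 0.0866 t 1.53 q7 74.0
-> shift [ 0.0272 -0.0231  0.1945] turn -0.002 rows 5.0
```

View pics/w1.png

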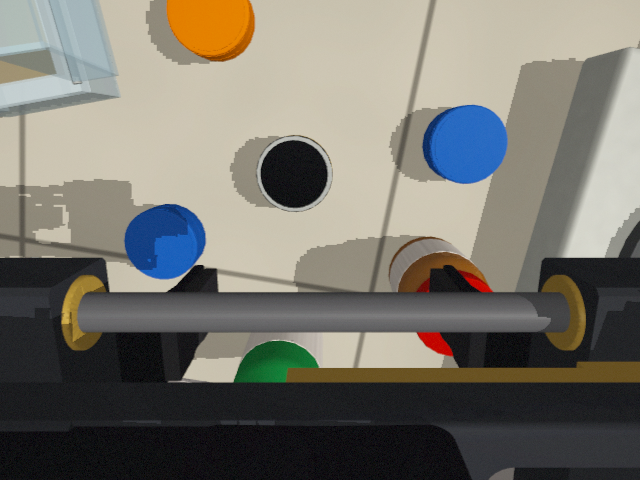

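Call:
servo_tool:
  plan:
    - [[0.087,0.028,-0.025,0.0,0],[0.087,0.028,-0.025,0.1,0],[0.087,0.028,-0.025,0.15,0],[0.087,0.028,-0.025,0.15,0],[0.087,0.028,-0.025,0.15,0],[0.087,0.028,-0.025,0.15,0],[0.087,0.028,-0.025,0.15,0]]

```text
time_s: 2.12
tool_pos: [0.5994, 0.2855, 0.0603]
tool_rot: [-179.9, -0.3, -170.0]
force: [0.4, 1.0, 2.1]
grip_width: 0.0873
```

Run:
```python
from w import *
go(.602,.284,.016,190)
c=read_camera("wrist");circ(c,"black",.03,(.602,.285))
go(.602,.284,.016,190)
```

```text
at [0.5994 0.2855 0.0603] [-179.89   -0.33 -169.98] F [0.4 1.  2.1] w 0.0873 t 2.12 q7 76.0
-> shift [-0.0025 -0.0018  0.0443] turn 0.0 rows 2.0
black ctr 0.6021 0.2827 r 0.0318 z 0.0308 px [317. 273.] rgb [6 5 8]
at [0.6015 0.2858 0.0625] [-1.7995e+02 -9.0000e-02 -1.7000e+02] F [ 0.2 -0.5  0.4] w 0.0869 t 2.17 q7 76.0
-> shift [-0.0003 -0.0018  0.0465] turn -0.0 rows 2.0
```

Call:
servo_tool:
  plan:
    - [[0.087,0,-0.0025,0.03,0],[0.087,0,-0.0025,0.0465,0],[0.087,0,-0.0025,0.0465,0],[0.087,0,-0.0025,0.0465,0],[0.055,0,-0.0025,0.0465,0],[0.055,0,-0.0025,0.0465,0],[0.055,0,-0.0025,0.0465,0],[0.055,0,-0.0025,0.0465,0],[0.055,0,-0.0025,0.0465,0]]
  force: 20

```text
time_s: 2.92
tool_pos: [0.6023, 0.2834, 0.0168]
tool_rot: [-180.0, -0.0, -170.0]
force: [-0.0, 1.0, 2.8]
grip_width: 0.0613
```

Run:
```python
from h import *
go(.602,.284,.25,109)
```

```text
at [0.6023 0.2834 0.0168] [-1.7996e+02 -3.0000e-02 -1.7000e+02] F [-0.   1.   2.8] w 0.0613 t 2.92 q7 77.0
-> shift [ 0.0003  0.0004 -0.2332] turn 1.414 rows 12.0
```

Call:
servo_tool:
  plan:
    - [[0.055,0,0,-0.02,0],[0.055,0,0,-0.1,0],[0.055,0,0,-0.24,0],[0.055,0,0,-0.24,0],[0.055,0,0,-0.24,0],[0.055,0,0,-0.24,0.1],[0.055,0,0,-0.24,0.2],[0.055,0,0,-0.24,0.3],[0.055,0,0,-0.24,0.4],[0.055,0,0,-0.24,0.5]]

```text
time_s: 3.75
tool_pos: [0.6023, 0.2835, 0.2571]
tool_rot: [-180.0, 0.0, 161.1]
force: [0.5, -0.1, -1.6]
grip_width: 0.0611
```

Run:
```python
from h import *
go(.440,.0335,.25,109.2)
```

```text
at [0.6023 0.2835 0.2571] [-179.97    0.    161.06] F [ 0.5 -0.1 -1.6] w 0.0611 t 3.75 q7 47.0
-> shift [ 0.0724 -0.2892  0.0073] turn 0.905 rows 8.0
```

Call:
servo_tool:
  plan:
    - [[0.055,0.072,-0.289,0,0.905],[0.055,0.072,-0.289,0,0.905],[0.055,0.072,-0.289,0,0.905],[0.055,0.072,-0.289,0,0.905],[0.055,0.072,-0.289,0,0.905],[0.055,0.072,-0.289,0,0.905],[0.055,0.072,-0.289,0,0.905],[0.055,0.072,-0.289,0,0.905],[0.055,0.072,-0.289,0,0.905],[0.055,0.072,-0.289,0,0.905]]

```text
time_s: 4.58
tool_pos: [0.4405, 0.034, 0.2576]
tool_rot: [179.9, -0.0, 109.3]
force: [0.4, 1.4, -0.9]
grip_width: 0.0614
```

Run:
```python
from h import *
go(.440,.0335,.1,109.2)
c=read_camera("wrist");save(c,"w2.png");np.savez("pics/w2.npz",**c)
go(.440,.0335,.1,109.2)
```

```text
at [0.4405 0.034  0.2576] [ 1.7993e+02 -4.0000e-02  1.0926e+02] F [ 0.4  1.4 -0.9] w 0.0614 t 4.58 q7 7.0
-> shift [-0.0004 -0.0008  0.1576] turn 0.001 rows 4.0
at [0.4407 0.0347 0.2574] [ 1.7997e+02 -1.0000e-02  1.0935e+02] F [-0.4 -0.3 -0.8] w 0.0613 t 4.63 q7 7.0
-> shift [-0.0009 -0.0012  0.1574] turn 0.003 rows 4.0
```

View pics/w2.png

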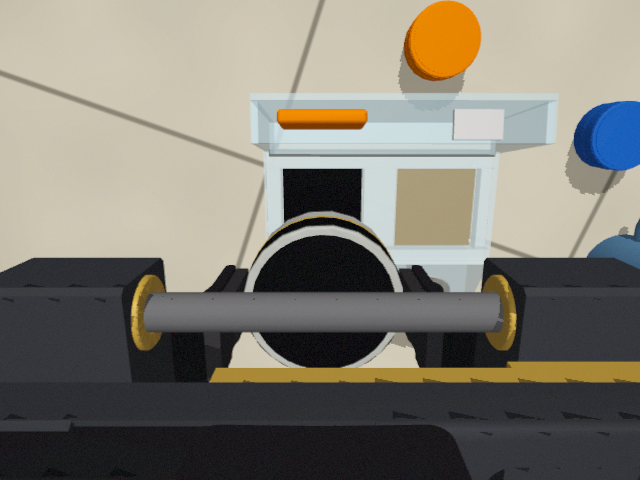

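Run:
```python
from h import *
c=dict(np.load("pics/w2.npz"))
h=cv2.cvtColor(c["image"],cv2.COLOR_RGB2HSV).astype(int)
def rect(m,x0,x1,y0,y1,n):
    k=np.zeros((480,640),np.uint8);k[y0:y1,x0:x1]=m[y0:y1,x0:x1]
    q=max(cv2.findContours(k,0,1)[0],key=cv2.contourArea)
    w=np.array([onz(c,*p[0],.048)[:2] for p in q],np.float32);r=cv2.minAreaRect(w);print(n,r,cv2.boundingRect(q))
    return w
rect((h[...,1]>60)&(h[...,0]>8)&(h[...,0]<30),385,482,160,252,"ivory")
w=rect(h[...,2]<60,275,370,160,205,"black back part")
for uv in((283,168),(362,168),(397,168),(475,168),(397,245),(475,245)):print(uv,onz(c,*uv,.048).round(4),"depth",depthpt(c,uv[0]+(4 if uv[0] in(283,397) else -4),uv[1]+(4 if uv[1]<200 else -4)).round(4))
o=np.array([.4997,.0135]);a=np.radians(109.2);X=np.array([np.cos(a),np.sin(a)]);Y=np.array([-X[1],X[0]])
for p in((74,86),(74,14),(74,-14),(74,-86),(2,-14),(2,-86)):print("expected corner",(o+X*p[0]/1e3+Y*p[1]/1e3).round(4))
```

```text
ivory ((0.5353674292564392, 0.06243641674518585), (0.06783474236726761, 0.06870333105325699), 19.298717498779297) (395, 169, 80, 76)
black back part ((0.43403977155685425, 0.046765461564064026), (0.06872321665287018, 0.031307779252529144), 19.298730850219727) (283, 169, 78, 36)
(283, 168) [0.3963 0.0511 0.048 ] depth [0.4007 0.0489 0.0483]
(362, 168) [0.462  0.0741 0.048 ] depth [0.4597 0.0698 0.0499]
(397, 168) [0.4912 0.0843 0.048 ] depth [0.4956 0.0822 0.049 ]
(475, 168) [0.5561 0.107  0.048 ] depth [0.5536 0.1026 0.0497]
(397, 245) [0.5173 0.0187 0.048 ] depth [0.5187 0.0239 0.0504]
(475, 245) [0.5852 0.0425 0.048 ] depth [0.5787 0.0452 0.0515]
expected corner [0.3941 0.0551]
expected corner [0.4621 0.0788]
expected corner [0.4886 0.088 ]
expected corner [0.5566 0.1117]
expected corner [0.5123 0.02  ]
expected corner [0.5803 0.0437]
```

Call:
servo_tool:
  plan:
    - [[0.055,-0.0043,-0.0017,0,0],[0.055,-0.0043,-0.0017,0.04,0],[0.055,-0.0043,-0.0017,0.08,0],[0.055,-0.0043,-0.0017,0.12,0],[0.055,-0.0043,-0.0017,0.15,0],[0.055,-0.0043,-0.0017,0.165,0],[0.055,-0.0043,-0.0017,0.17,0],[0.055,-0.0043,-0.0017,0.17,0]]

```text
time_s: 5.3
tool_pos: [0.44, 0.0305, 0.0861]
tool_rot: [-179.8, 0.0, 109.5]
force: [-0.4, 1.0, -0.6]
grip_width: 0.0616
```

Run:
```python
from h import *
go(.4405,.030,.0655,109.3)
c=read_camera("side");cv2.imwrite("pics/s1.png",cv2.resize(c["image"][170:330,180:360,::-1],None,fx=4,fy=3.75,interpolation=2))
```

```text
at [0.44   0.0305 0.0861] [-1.7982e+02  4.0000e-02  1.0946e+02] F [-0.4  1.  -0.6] w 0.0616 t 5.3 q7 12.0
-> shift [-0.0006  0.0004  0.0206] turn 0.003 rows 1.0
```

View pics/s1.png

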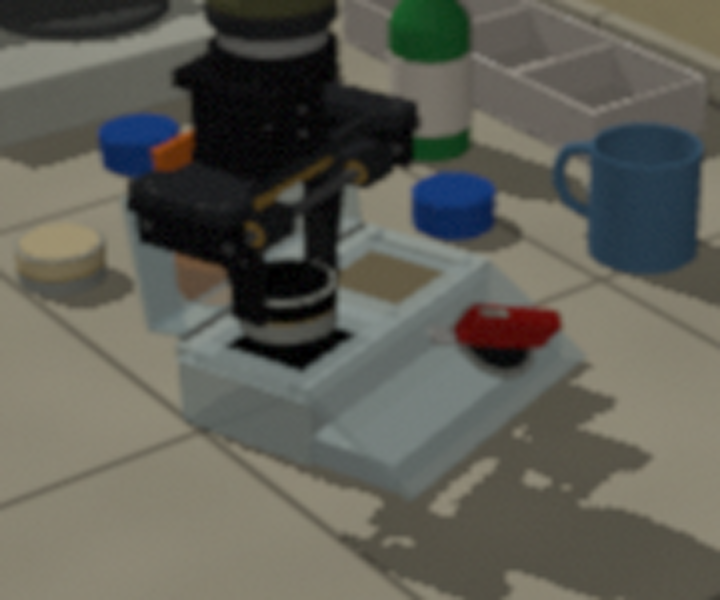

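Call:
servo_tool:
  plan:
    - [[0.055,-0.0004,0.0004,0.007,0],[0.055,-0.0004,0.0004,0.014,0],[0.055,-0.0004,0.0004,0.019,0],[0.055,-0.0004,0.0004,0.02,0],[0.055,-0.0004,0.0004,0.0205,0],[0.055,-0.0004,0.0004,0.0205,0]]

```text
time_s: 5.85
tool_pos: [0.4417, 0.0303, 0.0671]
tool_rot: [-180.0, 0.0, 109.4]
force: [0.3, 0.1, -1.5]
grip_width: 0.0614
```

Run:
```python
from h import *
go(.4405,.030,.0655,109.3)
```

```text
at [0.4417 0.0303 0.0671] [-1.8000e+02  4.0000e-02  1.0943e+02] F [ 0.3  0.1 -1.5] w 0.0614 t 5.85 q7 13.0
-> shift [ 0.0001 -0.0012  0.0016] turn 0.002 rows 1.0
```

Call:
servo_tool:
  plan:
    - [[0.055,0,-0.001,0.0015,0],[0.055,0,-0.001,0.0025,0],[0.055,0,-0.001,0.0025,0]]

```text
time_s: 6.1
tool_pos: [0.4408, 0.0299, 0.0647]
tool_rot: [180.0, 0.0, 109.4]
force: [0.3, 0.6, -1.0]
grip_width: 0.0613
```

Call:
servo_tool:
  plan:
    - [[0.08,0,0,0,0],[0.08,0,0,0,0],[0.08,0,0,0,0],[0.08,0,0,0,0],[0.08,0,0,-0.02,0],[0.087,0,0,-0.05,0],[0.087,0,0,-0.1,0],[0.087,0,0,-0.19,0],[0.087,0,0,-0.19,0],[0.087,0,0,-0.19,0],[0.087,0,0,-0.19,0]]

```text
time_s: 7.02
tool_pos: [0.4434, 0.0305, 0.2596]
tool_rot: [179.5, 0.0, 109.4]
force: [0.0, -0.2, 0.6]
grip_width: 0.0869
```

Run:
```python
from w import *
c=read_camera("top");circ(c,"black top",.078,(.441,.033))
go(.413,.281,.2,109.3)
```

```text
Traceback (most recent call last):
  File "w.py", line 8, in circ
    k=max(cv2.findContours(m.astype(np.uint8),0,1)[0],key=cv2.contourArea)
ValueError: max() iterable argument is empty
```

Call:
servo_tool:
  plan:
    - [[0.087,0.246,0.054,0,0],[0.087,0.246,0.054,0,0],[0.087,0.246,0.054,0,0],[0.087,0.246,0.054,0,0],[0.087,0.246,0.054,0,0],[0.087,0.246,0.054,0.1,0],[0.087,0.246,0.054,0.1,0],[0.087,0.246,0.054,0.1,0],[0.087,0.246,0.054,0.1,0],[0.087,0.246,0.054,0.1,0]]

```text
time_s: 7.9
tool_pos: [0.4102, 0.2791, 0.1548]
tool_rot: [-180.0, 0.2, 109.5]
force: [0.2, 0.3, 1.1]
grip_width: 0.0868
```

Run:
```python
from w import *
c=read_camera("wrist");save(c,"w3.png");x,y=circ(c,"ivory",.03,(.413,.282))
go(x,y,.016,109.3)
c=read_camera("top");circ(c,"black top",.078,(.441,.033));save(c,"t1.png")
```

```text
ivory ctr 0.4129 0.2792 r 0.0315 z 0.0308 px [328. 224.] rgb [193 180 141]
at [0.4117 0.2794 0.1568] [1.7979e+02 9.0000e-02 1.0940e+02] F [-0.1 -0.   0.1] w 0.0871 t 7.95 q7 -18.0
-> shift [-0.0003  0.0005  0.1408] turn 0.002 rows 4.0
black top ctr 0.4412 0.0339 r 0.031 z 0.0775 px [298. 309.] rgb [18 21 19]
```

Call:
servo_tool:
  plan:
    - [[0.087,0,0.001,0.06,0],[0.087,0,0.001,0.11,0],[0.087,0,0.001,0.135,0],[0.087,0,0.001,0.1405,0],[0.087,0,0.001,0.1405,0],[0.055,0,0.001,0.1405,0],[0.055,0,0.001,0.1405,0],[0.055,0,0.001,0.1405,0],[0.055,0,0.001,0.1405,0],[0.055,0,0.001,0.1405,0],[0.055,0,0.001,0.1405,0]]
  force: 20

```text
time_s: 8.92
tool_pos: [0.4152, 0.2808, 0.019]
tool_rot: [179.5, -0.0, 109.4]
force: [-1.6, -0.8, 7.0]
grip_width: 0.0613
```

Call:
servo_tool:
  plan:
    - [[0.055,0,0,-0.02,0],[0.055,0,0,-0.1,0],[0.055,0,0,-0.24,0],[0.055,0,0,-0.24,0],[0.055,0,0,-0.24,0],[0.055,0,0,-0.24,0],[0.055,0,0,-0.24,0],[0.055,0,0,-0.24,0],[0.055,0,0,-0.24,0]]

```text
time_s: 9.67
tool_pos: [0.4133, 0.28, 0.2589]
tool_rot: [179.5, -0.0, 109.4]
force: [-0.2, -0.2, -2.3]
grip_width: 0.0611
```

Run:
```python
from h import *
go(.5355,.063,.26,109.3)
```

```text
at [0.4133 0.28   0.2589] [ 1.7950e+02 -4.0000e-02  1.0936e+02] F [-0.2 -0.2 -2.3] w 0.0611 t 9.67 q7 -18.0
-> shift [-0.2453  0.0434 -0.0009] turn 0.001 rows 6.0
```

Call:
servo_tool:
  plan:
    - [[0.055,-0.2453,0.0434,0,0],[0.055,-0.2453,0.0434,0,0],[0.055,-0.2453,0.0434,0,0],[0.055,-0.2453,0.0434,0,0],[0.055,-0.2453,0.0434,0,0],[0.055,-0.2453,0.0434,0,0],[0.055,-0.2453,0.0434,0,0],[0.055,-0.2453,0.0434,0,0],[0.055,-0.2453,0.0434,0,0]]

```text
time_s: 10.42
tool_pos: [0.5342, 0.0633, 0.2566]
tool_rot: [179.8, -0.1, 109.3]
force: [-0.9, 1.0, -1.1]
grip_width: 0.0611
```

Run:
```python
from w import *
c=read_camera("wrist");save(c,"w4.png")
s=pose();circ(c,"held",s["tool_pos"][2]+.012,s["tool_pos"][:2])
circ(c,"black",.078,(.441,.031))
go(.5352,.0625,.086,109.3)
```

```text
held ctr 0.5302 0.0726 r 0.0403 z 0.2682 px [324. 277.] rgb [216 202 164]
black ctr 0.4404 0.029 r 0.0315 z 0.0788 px [203. 211.] rgb [9 8 7]
at [0.5342 0.0642 0.257 ] [ 1.7971e+02 -9.0000e-02  1.0945e+02] F [ 0.6  0.8 -1.3] w 0.061 t 10.47 q7 11.0
-> shift [-0.0022 -0.0005  0.171 ] turn 0.003 rows 5.0
```

View pics/w4.png

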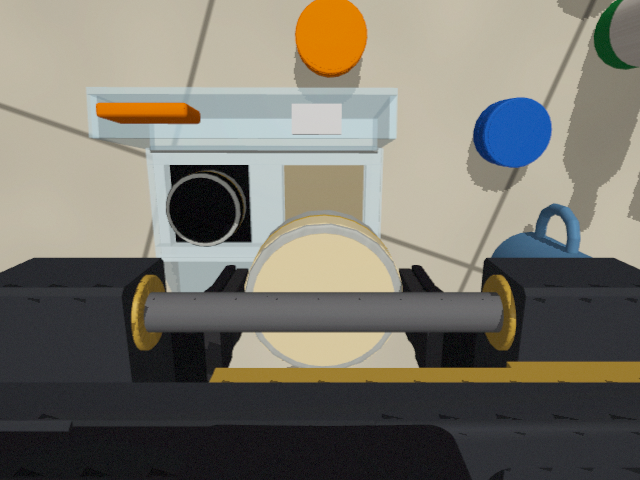

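Call:
servo_tool:
  plan:
    - [[0.055,-0.0022,0,0.04,0],[0.055,-0.0022,0,0.08,0],[0.055,-0.0022,0,0.12,0],[0.055,-0.0022,0,0.15,0],[0.055,-0.0022,0,0.165,0],[0.055,-0.0022,0,0.172,0],[0.055,-0.0022,0,0.178,0],[0.055,-0.0022,0,0.184,0],[0.055,-0.0022,0,0.187,0],[0.055,-0.0022,0,0.187,0]]

```text
time_s: 11.3
tool_pos: [0.536, 0.0631, 0.0703]
tool_rot: [179.7, -0.1, 109.5]
force: [0.0, -0.1, -1.4]
grip_width: 0.0613
```

Run:
```python
from h import *
go(.5352,.0625,.066,109.3)
```

```text
at [0.536  0.0631 0.0703] [ 1.7967e+02 -9.0000e-02  1.0948e+02] F [ 0.  -0.1 -1.4] w 0.0613 t 11.3 q7 15.0
-> shift [-0.0004 -0.001   0.0043] turn 0.003 rows 1.0
```

Call:
servo_tool:
  plan:
    - [[0.055,-0.0004,-0.001,0.002,0],[0.055,-0.0004,-0.001,0.004,0],[0.055,-0.0004,-0.001,0.0045,0],[0.055,-0.0004,-0.001,0.0045,0]]

```text
time_s: 11.63
tool_pos: [0.5359, 0.0625, 0.0671]
tool_rot: [179.6, -0.1, 109.5]
force: [-1.5, -0.6, 5.1]
grip_width: 0.061
```

Call:
servo_tool:
  plan:
    - [[0.078,0,0,0,0],[0.078,0,0,0,0],[0.078,0,0,0,0],[0.078,0,0,0,0],[0.078,0,0,-0.02,0],[0.087,0,0,-0.05,0],[0.087,0,0,-0.1,0],[0.087,0,0,-0.19,0],[0.087,0,0,-0.19,0],[0.087,0,0,-0.19,0],[0.087,0,0,-0.19,0]]

```text
time_s: 12.55
tool_pos: [0.5373, 0.062, 0.2623]
tool_rot: [179.1, -0.1, 109.5]
force: [1.2, 0.4, 0.0]
grip_width: 0.0871
```

Run:
```python
from w import *
a=np.radians(109.3);X=np.array([np.cos(a),np.sin(a),0]);Y=np.array([-X[1],X[0],0])
O=np.array([.5354,.0624,0])-.038*X+.05*Y;print("org",O.round(4))
H=O+.086*X+np.array([0,0,.061])
for th in(1.75,1.69,1.6,1.4,1.2,1.0,.8,.6,.4,.2,0):
    f,h=.112,.016;p=H+.05*Y+X*(-f*np.cos(th)+h*np.sin(th))+np.array([0,0,f*np.sin(th)+h*np.cos(th)]);print(th,p.round(3))
p=H+.05*Y+X*(.03+.045);go(p[0],p[1],.26,109.3)
```

```text
org [0.5008 0.01   0.    ]
1.75 [0.413 0.108 0.168]
1.69 [0.416 0.102 0.17 ]
1.6 [0.419 0.093 0.172]
1.4 [0.426 0.072 0.174]
1.2 [0.434 0.05  0.171]
1.0 [0.441 0.03  0.164]
0.8 [0.447 0.012 0.152]
0.6 [ 0.453 -0.004  0.137]
0.4 [ 0.457 -0.017  0.119]
0.2 [ 0.46  -0.026  0.099]
0 [ 0.462 -0.031  0.077]
at [0.5373 0.062  0.2623] [ 1.7905e+02 -8.0000e-02  1.0946e+02] F [1.2 0.4 0. ] w 0.0871 t 12.55 q7 12.0
-> shift [ 0.1243 -0.1014  0.0008] turn 0.003 rows 4.0
```

Call:
servo_tool:
  plan:
    - [[0.0,0.124,-0.101,0,0],[0.0,0.124,-0.101,0,0],[0.0,0.124,-0.101,0,0],[0.0,0.124,-0.101,0,0],[0.0,0.124,-0.101,0,0],[0.0,0.124,-0.101,0.05,0],[0.0,0.124,-0.101,0.1,0],[0.0,0.124,-0.101,0.1,0],[0.0,0.124,-0.101,0.1,0],[0.0,0.124,-0.101,0.1,0]]

```text
time_s: 13.38
tool_pos: [0.4018, 0.1453, 0.1598]
tool_rot: [179.2, -0.0, 109.4]
force: [0.2, 0.2, 0.6]
grip_width: 0.0286
```

```bash
cat > lid.py <<'E'
from h import *
a=np.radians(109.3);X=np.array([np.cos(a),np.sin(a),0]);Y=np.array([-X[1],X[0],0]);O=np.array([.5008,.01,0]);Zu=np.array([0,0,1.])
H=O+.086*X+.061*Zu
def path(ths,f=.119,h=.016,dz=lambda t:0):
    s=pose();Rt=R.from_euler("xyz",s["tool_rot"],degrees=True)
    p=s["tool_pos"]-O;print("org pos",(p@X).round(4),(p@Y).round(4),p[2].round(4),"F",s["force"].round(1))
    for t in ths:
        w=H+.05*Y+X*(-f*np.cos(t)+h*np.sin(t)+.0095)+Zu*(f*np.sin(t)+h*np.cos(t)+dz(t))
        print(round(t,2),Rt.inv().apply(w-s["tool_pos"]).round(4))
E
python3 - <<'E'
from lid import *
c=read_camera("top");save(c,"t2.png")
from w import circ
circ(c,"black",.078,(.441,.033));circ(c,"ivory",.078,(.536,.066))
path(np.arange(1.75,.6,-.1),dz=lambda t:-.016*max(0,min(1,(t-.9)/.6)))
E
```

```text
black ctr 0.4408 0.0336 r 0.0313 z 0.0779 px [298. 309.] rgb [12 10 10]
ivory ctr 0.5357 0.0664 r 0.0314 z 0.0777 px [286. 267.] rgb [116 107  84]
org pos 0.1606 0.0475 0.1613 F [ 0.4  0.3 -0.4]
1.75 [-0.0281 -0.0026  0.002 ]
1.65 [-0.0397 -0.0026 -0.0012]
1.55 [-0.0516 -0.0026 -0.0031]
1.45 [-0.0635 -0.0026 -0.0052]
1.35 [-0.0755 -0.0026 -0.0075]
1.25 [-0.0874 -0.0026 -0.0085]
1.15 [-0.0991 -0.0026 -0.0084]
1.05 [-0.1104 -0.0027 -0.0071]
0.95 [-0.1213 -0.0027 -0.0047]
0.85 [-1.316e-01 -2.800e-03  1.000e-04]
0.75 [-0.1413 -0.003   0.0073]
0.65 [-0.1502 -0.0031  0.0153]
```

View pics/t2.png

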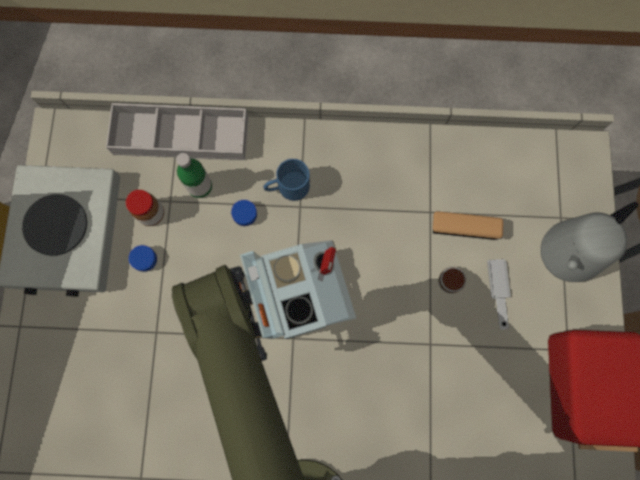

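Call:
servo_tool:
  plan:
    - [[0.0,-0.01,-0.002,0.002,0],[0.0,-0.02,-0.002,0.002,0],[0.0,-0.028,-0.002,0.002,0],[0.0,-0.039,-0.002,0,0],[0.0,-0.05,-0.002,-0.003,0],[0.0,-0.06,-0.002,-0.005,0],[0.0,-0.07,-0.002,-0.006,0],[0.0,-0.08,-0.002,-0.008,0],[0.0,-0.09,-0.002,-0.0085,0],[0.0,-0.1,-0.002,-0.0085,0],[0.0,-0.11,-0.002,-0.007,0],[0.0,-0.11,-0.002,-0.007,0]]

```text
time_s: 14.43
tool_pos: [0.4381, 0.0389, 0.1679]
tool_rot: [179.0, -0.0, 109.3]
force: [-0.0, -0.3, 0.3]
grip_width: 0.0002
```

Run:
```python
from lid import *
path(np.arange(1.05,-.05,-.1))
c=read_camera("side");cv2.imwrite("pics/s2.png",cv2.resize(c["image"][170:330,180:360,::-1],None,fx=4,fy=3.75,interpolation=2))
```

```text
org pos 0.048 0.0496 0.1679 F [-0.  -0.3  0.3]
1.05 [ 0.0022 -0.0003 -0.0043]
0.95 [-0.0087 -0.0004  0.0008]
0.85 [-0.019  -0.0005  0.0069]
0.75 [-0.0286 -0.0006  0.0141]
0.65 [-0.0375 -0.0007  0.0221]
0.55 [-0.0456 -0.0009  0.031 ]
0.45 [-0.0527 -0.001   0.0407]
0.35 [-0.0588 -0.0012  0.051 ]
0.25 [-0.0638 -0.0014  0.0619]
0.15 [-0.0678 -0.0016  0.0733]
0.05 [-0.0705 -0.0017  0.0849]
```

View pics/s2.png

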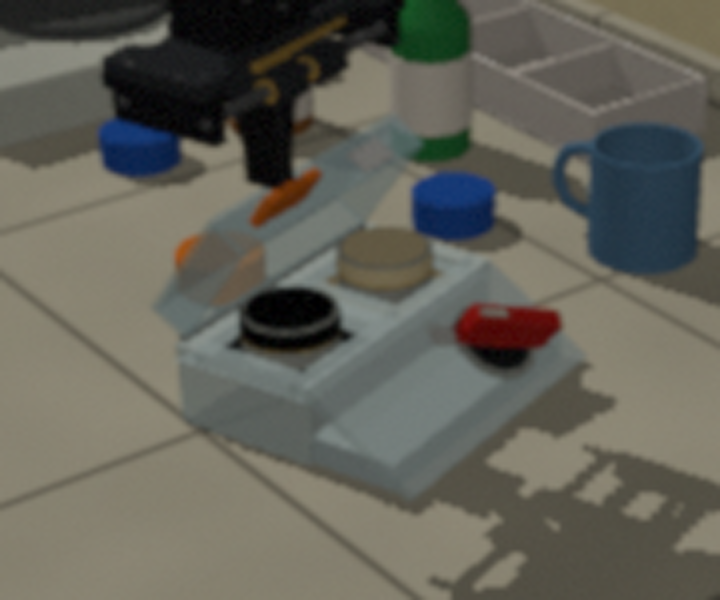

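Call:
servo_tool:
  plan:
    - [[0.0,-0.008,0,0.001,0],[0.0,-0.019,0,0.007,0],[0.0,-0.028,0,0.014,0],[0.0,-0.037,0,0.022,0],[0.0,-0.045,-0.001,0.031,0],[0.0,-0.053,-0.001,0.041,0],[0.0,-0.059,-0.001,0.051,0],[0.0,-0.064,-0.001,0.062,0],[0.0,-0.068,-0.001,0.074,0],[0.0,-0.0705,-0.002,0.085,0],[0.0,-0.071,-0.002,0.09,0],[0.0,-0.071,-0.002,0.092,0]]

```text
time_s: 15.48
tool_pos: [0.4596, -0.0277, 0.0769]
tool_rot: [179.3, -0.1, 109.3]
force: [-13.0, -2.2, 31.2]
grip_width: 0.0004
```

```bash
cat > chk.py <<'E'
from lid import *
def cloud(c):
    v,u=np.mgrid[:480,:640];K=c["mtx"];T=c["camera_from_world"];z=cv2.medianBlur(c["range_z"],3)
    return (np.stack([(u-K[0,2])/K[0,0]*z,-(v-K[1,2])/K[1,1]*z,-z],-1)-T[:3,3])@T[:3,:3]
def orange(c,n):
    h=cv2.cvtColor(c["image"],cv2.COLOR_RGB2HSV).astype(int);P=cloud(c);q=(P-O)
    m=(h[...,1]>130)&(h[...,0]>4)&(h[...,0]<20)&(h[...,2]>60)&(P[...,2]>.06)&(np.hypot(q[...,0],q[...,1])<.2)
    if m.sum():a=q[m];print(n,"tab org x",np.percentile(a@X,[5,50,95]).round(3),"y",np.percentile(a@Y,[5,50,95]).round(3),"z",np.percentile(a[:,2],[5,50,95]).round(4),m.sum())
def knob(c,n):
    h=cv2.cvtColor(c["image"],cv2.COLOR_RGB2HSV).astype(int);P=cloud(c);q=P-O
    m=((h[...,0]<8)|(h[...,0]>172))&(h[...,1]>150)&(h[...,2]>50)&(abs(q@X+.065)<.06)&(abs(q@Y+.045)<.06)&(P[...,2]>.02)
    a=q[m];b=np.c_[a@X,a@Y,a[:,2]]*1e3-[-65,-45,54]
    t=np.radians(35);up=np.array([np.cos(t),0,np.sin(t)]);nz=np.array([-np.sin(t),0,np.cos(t)])
    L=np.c_[b@up,b[:,1],b@nz];top=L[(L[:,2]>3)]
    (cx,cy),(w,hh),an=cv2.minAreaRect(top[:,:2].astype(np.float32));_,_,V=np.linalg.svd(top[:,:2]-top[:,:2].mean(0))
    print(n,"knob centre (up,y,n)",round(cx,1),round(cy,1),np.median(top[:,2]).round(1),"size",round(w,1),round(hh,1),"bar dir from upslope deg",np.degrees(np.arctan2(V[0,1],V[0,0])).round(1),len(top))
    return L
E
python3 - <<'E'
from chk import *
path([0])
for n in("side","top","wrist"):
    c=read_camera(n);orange(c,n)
    try:knob(c,n)
    except Exception as e:print(n,e)
E
```

```text
org pos -0.022 0.0513 0.0769 F [-13.   -2.2  31.2]
0 [-0.0015  0.0013 -0.0001]
side tab org x [-0.046 -0.033  0.003] y [0.034 0.066 0.083] z [0.0712 0.0767 0.1804] 116
side knob centre (up,y,n) 0.0 5.2 6.8 size 59.8 12.0 bar dir from upslope deg -124.6 75
top tab org x [-0.04  -0.039 -0.037] y [0.023 0.023 0.023] z [0.4616 0.4623 0.4636] 3
top knob centre (up,y,n) 34.8 -3.8 5.3 size 100.5 10.5 bar dir from upslope deg 16.8 20
wrist tab org x [-0.027 -0.008  0.013] y [0.019 0.052 0.058] z [0.0769 0.1562 0.1783] 133
wrist knob centre (up,y,n) -0.3 -2.4 7.5 size 54.0 14.4 bar dir from upslope deg -128.5 1468
```

Call:
servo_tool:
  plan:
    - [[0.0,0,0,-0.03,0],[0.0,0,0,-0.06,0],[0.0,-0.01,0,-0.08,0],[0.0,-0.055,0.044,-0.08,0],[0.0,-0.055,0.044,-0.08,0],[0.0,-0.055,0.044,-0.08,0],[0.0,-0.055,0.044,-0.08,0]]

```text
time_s: 16.22
tool_pos: [0.5184, -0.0659, 0.157]
tool_rot: [179.3, -0.1, 109.3]
force: [0.1, 0.6, -0.1]
grip_width: 0.0004
```

```bash
cat > kn.py <<'E'
from chk import *
t=np.radians(35);U=np.cos(t)*X+np.sin(t)*Zu;N=-np.sin(t)*X+np.cos(t)*Zu
G=O-.065*X-.045*Y+.054*Zu
def kpath(phis,off=0,r=.024,dy=.0):
    s=pose();Rt=R.from_euler("xyz",s["tool_rot"],degrees=True)
    p=s["tool_pos"]-O;print("org pos",(p@X).round(4),(p@Y).round(4),p[2].round(4),"rot",s["tool_rot"].round(1),"F",s["force"].round(1),"t",round(s["time_s"],2))
    for d in phis:
        f=np.radians(d);c=G+U*(r*np.cos(f)-(.008+off)*np.sin(f))+Y*(r*np.sin(f)+(.008+off)*np.cos(f))+.005*N
        w=c-.0095*X+(.015+dy)*Y;xe=(c-O)@X;w[2]=.006+.7*(xe+.088)+.011
        print(d,"org",((w-O)@X).round(4),((w-O)@Y).round(4),w[2].round(4),"shift",Rt.inv().apply(w-s["tool_pos"]).round(4))
E
python3 - <<'E'
from kn import *
for n in("side","top","wrist"):
    c=read_camera(n);orange(c,n)
    if n!="top":knob(c,n)
save(c,"w5.png")
kpath([58],off=.012);kpath([56,50,40,30,20,10,0,-8])
E
```

```text
side tab org x [-0.103 -0.029 -0.014] y [0.023 0.055 0.074] z [0.072  0.0771 0.2493] 160
side knob centre (up,y,n) -0.8 4.0 7.3 size 59.1 11.3 bar dir from upslope deg -125.0 74
wrist tab org x [-0.036 -0.023 -0.011] y [0.028 0.05  0.072] z [0.0764 0.0771 0.0777] 4328
wrist knob centre (up,y,n) 1.7 1.2 7.6 size 64.3 15.1 bar dir from upslope deg -125.6 1714
org pos -0.076 0.0092 0.1568 rot [179.3  -0.2 109.4] F [ 0.2  0.9 -0.2] t 16.37
58 org -0.0808 0.001 0.0287 shift [-0.0052  0.0068  0.1282]
org pos -0.076 0.0092 0.1568 rot [179.3  -0.2 109.4] F [ 0.2  0.9 -0.2] t 16.37
56 org -0.0718 -0.0056 0.035 shift [0.0038 0.0134 0.122 ]
50 org -0.0698 -0.0065 0.0364 shift [0.0059 0.0143 0.1206]
40 org -0.0665 -0.0084 0.0387 shift [0.0091 0.0163 0.1183]
30 org -0.0636 -0.0111 0.0407 shift [0.012  0.0189 0.1163]
20 org -0.0611 -0.0143 0.0425 shift [0.0145 0.0222 0.1147]
10 org -0.0591 -0.018 0.0438 shift [0.0165 0.0259 0.1133]
0 org -0.0577 -0.022 0.0449 shift [0.0179 0.0299 0.1124]
-8 org -0.057 -0.0254 0.0454 shift [0.0187 0.0333 0.1119]
```

View pics/w5.png

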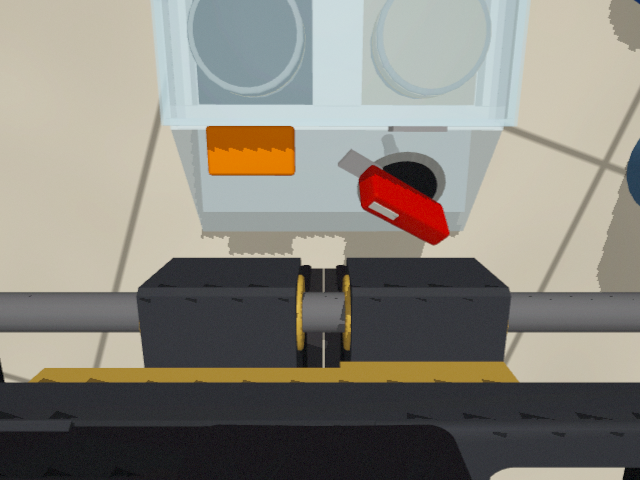

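Call:
servo_tool:
  plan:
    - [[0.0,-0.005,0.003,0.03,0],[0.0,-0.005,0.003,0.07,0],[0.0,-0.005,0.003,0.11,0],[0.0,-0.005,0.005,0.122,0],[0.0,-0.003,0.008,0.123,0],[0.0,0.0,0.011,0.122,0],[0.0,0.004,0.013,0.121,0],[0.0,0.006,0.0145,0.1205,0],[0.0,0.008,0.0155,0.119,0],[0.0,0.009,0.0165,0.118,0],[0.0,0.0105,0.0175,0.117,0],[0.0,0.0105,0.0175,0.117,0]]

```text
time_s: 17.37
tool_pos: [0.5324, -0.0485, 0.0411]
tool_rot: [179.2, -0.1, 109.4]
force: [-0.7, -1.7, 0.2]
grip_width: 0.0007
```

Run:
```python
from kn import *
kpath([40,30,20,10,0,-8])
for n in("side","wrist"):knob(read_camera(n),n)
```

```text
org pos -0.0656 -0.0105 0.0411 rot [ 1.792e+02 -1.000e-01  1.094e+02] F [-0.7 -1.7  0.2] t 17.37
40 org -0.0665 -0.0084 0.0387 shift [-0.0009 -0.0021  0.0024]
30 org -0.0636 -0.0111 0.0407 shift [0.002  0.0006 0.0004]
20 org -0.0611 -0.0143 0.0425 shift [ 0.0045  0.0038 -0.0013]
10 org -0.0591 -0.018 0.0438 shift [ 0.0065  0.0075 -0.0026]
0 org -0.0577 -0.022 0.0449 shift [ 0.0079  0.0115 -0.0036]
-8 org -0.057 -0.0254 0.0454 shift [ 0.0087  0.015  -0.004 ]
side knob centre (up,y,n) -7.3 4.8 7.9 size 49.5 22.6 bar dir from upslope deg 61.2 65
wrist knob centre (up,y,n) 0.0 0.0 nan size 0.0 0.0 bar dir from upslope deg 0.0 0chk.py:15: RuntimeWarning: Mean of empty slice.
  (cx,cy),(w,hh),an=cv2.minAreaRect(top[:,:2].astype(np.float32));_,_,V=np.linalg.svd(top[:,:2]-top[:,:2].mean(0))
  ret = um.true_divide(
  return _methods._mean(a, axis=axis, dtype=dtype,
  ret = ret.dtype.type(ret / rcount)
```

Call:
servo_tool:
  plan:
    - [[0.0,0.002,0.001,0,0],[0.0,0.003,0.003,-0.001,0],[0.0,0.0045,0.005,-0.001,0],[0.0,0.0055,0.007,-0.002,0],[0.0,0.0065,0.009,-0.002,0],[0.0,0.007,0.0105,-0.003,0],[0.0,0.0075,0.012,-0.003,0],[0.0,0.0075,0.012,-0.003,0]]

```text
time_s: 18.13
tool_pos: [0.5403, -0.0367, 0.0435]
tool_rot: [179.3, -0.2, 109.3]
force: [0.3, 0.3, -0.2]
grip_width: 0.0004
```

```bash
python3 - 2>/dev/null <<'E'
from kn import *
kpath([20,10,0,-8,-16]);s=pose();print("F org",(s["force"]@X).round(1),(s["force"]@Y).round(1))
c=read_camera("side");knob(c,"side");cv2.imwrite("pics/s3.png",cv2.resize(c["image"][190:310,210:340,::-1],None,fx=5.5,fy=5,interpolation=2))
E
```

```text
org pos -0.0572 -0.0218 0.0435 rot [179.3  -0.2 109.3] F [ 0.3  0.3 -0.2] t 18.13
20 org -0.0611 -0.0143 0.0425 shift [-0.004  -0.0076  0.0009]
10 org -0.0591 -0.018 0.0438 shift [-0.002  -0.0039 -0.0004]
0 org -0.0577 -0.022 0.0449 shift [-0.0005  0.0002 -0.0014]
-8 org -0.057 -0.0254 0.0454 shift [ 0.0002  0.0036 -0.0018]
-16 org -0.0567 -0.0289 0.0456 shift [ 0.0005  0.0071 -0.002 ]
F org 0.2 -0.4
side knob centre (up,y,n) -11.8 7.8 7.7 size 38.9 17.6 bar dir from upslope deg -171.0 64
```

Call:
servo_tool:
  plan:
    - [[0.0,0,0.002,-0.002,0],[0.0,0,0.004,-0.002,0],[0.0,0,0.005,-0.002,0],[0.0,0,0.005,-0.002,0]]

```text
time_s: 18.52
tool_pos: [0.5444, -0.0345, 0.0451]
tool_rot: [179.4, -0.3, 109.4]
force: [-2.3, 0.8, 1.3]
grip_width: 0.0001
```

```bash
python3 - 2>/dev/null <<'E'
from kn import *
kpath([0,-8,-16]);s=pose();print("F org",(s["force"]@X).round(1),(s["force"]@Y).round(1))
c=read_camera("side");knob(c,"side")
E
```

```text
org pos -0.0564 -0.0265 0.0451 rot [179.4  -0.3 109.4] F [-2.3  0.8  1.3] t 18.52
0 org -0.0577 -0.022 0.0449 shift [-0.0013 -0.0045  0.0002]
-8 org -0.057 -0.0254 0.0454 shift [-0.0006 -0.0011 -0.0003]
-16 org -0.0567 -0.0289 0.0456 shift [-0.0003  0.0024 -0.0005]
F org 1.5 1.9
side knob centre (up,y,n) -10.8 5.0 7.1 size 40.3 12.5 bar dir from upslope deg -174.8 59
```

Call:
servo_tool:
  plan:
    - [[0.0,0,-0.01,0,0],[0.0,-0.003,-0.02,0,0],[0.0,-0.01,-0.03,-0.03,0],[0.0,-0.02,-0.035,-0.07,0],[0.0,-0.02,-0.035,-0.12,0],[0.0,-0.02,-0.035,-0.12,0],[0.0,-0.02,-0.035,-0.12,0]]

```text
time_s: 19.15
tool_pos: [0.5192, -0.067, 0.1685]
tool_rot: [178.9, -0.2, 109.3]
force: [-0.6, -0.7, -0.6]
grip_width: 0.0
```

```bash
python3 - 2>/dev/null <<'E'
from kn import *
for n in("side","wrist"):
    c=read_camera(n);orange(c,n);knob(c,n)
save(c,"w6.png")
kpath([])
E
```

```text
side tab org x [-0.104 -0.029 -0.014] y [0.03  0.055 0.074] z [0.0723 0.0769 0.2556] 158
side knob centre (up,y,n) -0.9 4.4 6.7 size 11.1 60.3 bar dir from upslope deg -177.6 82
wrist tab org x [-0.036 -0.023 -0.011] y [0.028 0.05  0.072] z [0.0765 0.0771 0.0777] 4005
wrist knob centre (up,y,n) 1.5 1.3 7.6 size 15.9 64.7 bar dir from upslope deg 179.3 1521
org pos -0.0771 0.0103 0.1644 rot [179.3  -0.3 109.4] F [-0.4  0.1 -0. ] t 19.25
```

View pics/w6.png

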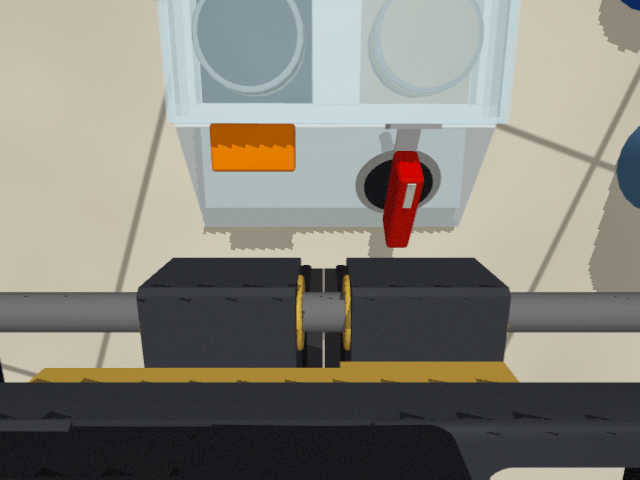

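```bash
python3 -c "
from cell import env
print(env.sign_off())"
```

```text
the job is handed in; nothing more can be done
None
```

The job is done and handed in at about 19 s of the 72 s allowed. The black and neutral tins are in their matching pockets, the lid was shut after that, and the knob was turned last.

My last checks:
- **Tins:** With the lid still open, both tin tops stood at about 78 mm, which is the height expected for a tin lying flat on the pocket floor. The last wrist picture shows one tin in each pocket under the lid.
- **Lid:** The tab is at 77 mm, its shut height, and it stayed there after the arm let go. I pressed it home with about 31 N at the fingertips.
- **Latch:** The bar stands within about 1–2.5° of straight up the slope and stayed there once released. The push force fell to zero partway through, as it would at the click.
- **Robot:** It was clear of everything at hand-in, with no force on the tool.
- **Not re-measured:** I did not re-measure the brown tin or the other objects at the end. I saw no contact with them in the pictures.

One thing disagreed: the top camera read y about 3.5 mm higher than the wrist camera. I used the wrist values, and the tins seated with no sideways load.

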